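# Rest the sample tubes in their matching V-saddles

### The job

Lay each of the three capped sample tubes in the tube rest of its own colour, centred and level in both V-notches; the blue tube has been left in the yellow rest by mistake. Set the tubes down rather than dropping them, and leave the glassware and bottles standing where they are.

Things in the scene. Friction and masses are not known exactly. Their poses are not given: they have to be found in the camera images.
- tube_blue: blue sample tube: a straight silver-grey metal-jacketed cylinder 24 mm in diameter and 130 mm long, a blue hexagonal cap on each end (30 mm across flats, 20 mm long, ends alike); 170 mm overall, about 0.14 kg. Origin on its axis at mid-length; x runs along the tube. Lying on the bench its axis is 15 mm up.
- tube_red: red sample tube: a straight silver-grey metal-jacketed cylinder 24 mm in diameter and 130 mm long, a red hexagonal cap on each end (30 mm across flats, 20 mm long, ends alike); 170 mm overall, about 0.14 kg. Origin on its axis at mid-length; x runs along the tube. Lying on the bench its axis is 15 mm up.
- tube_yellow: yellow sample tube: a straight silver-grey metal-jacketed cylinder 24 mm in diameter and 130 mm long, a yellow hexagonal cap on each end (30 mm across flats, 20 mm long, ends alike); 170 mm overall, about 0.14 kg. Origin on its axis at mid-length; x runs along the tube. Lying on the bench its axis is 15 mm up.
- rest_blue: blue tube rest, fixed: base plate 116 x 60 x 8 mm with two 90-degree V-notch saddles, 12 mm thick, centred 45 mm either side of the middle (78 mm free between). Notch bottoms 30 mm, saddle tops 50 mm above the bench, notches 40 mm wide on top; a seated 24 mm tube has its axis 47 mm above the bench. Origin: centre of the underside; x runs from saddle to saddle, z up.
- rest_red: red tube rest, fixed: base plate 116 x 60 x 8 mm with two 90-degree V-notch saddles, 12 mm thick, centred 45 mm either side of the middle (78 mm free between). Notch bottoms 30 mm, saddle tops 50 mm above the bench, notches 40 mm wide on top; a seated 24 mm tube has its axis 47 mm above the bench. Origin: centre of the underside; x runs from saddle to saddle, z up.
- rest_yellow: yellow tube rest, fixed: base plate 116 x 60 x 8 mm with two 90-degree V-notch saddles, 12 mm thick, centred 45 mm either side of the middle (78 mm free between). Notch bottoms 30 mm, saddle tops 50 mm above the bench, notches 40 mm wide on top; a seated 24 mm tube has its axis 47 mm above the bench. Origin: centre of the underside; x runs from saddle to saddle, z up.
- flask_small: bystander: small conical amber flask with cork, base 48 mm across, neck 18 mm, 86 mm tall; loose; origin at the centre of its underside
- flask_large: bystander: wider, squat conical amber flask with cork, base 62 mm across, neck 24 mm, 88 mm tall; loose; origin at the centre of its underside
- burner: bystander: squat green glass spirit burner (unlit), 60 mm across, white wick holder on top, 78 mm tall; loose; origin at the centre of its underside
- lidded_jar: bystander: glass jar with white lid, 52 mm across, 62 mm tall; loose; origin at the centre of its underside
- dropper_bottle: bystander: small white bottle with green cap, 30 mm across, 68 mm tall; loose; origin at the centre of its underside
- petri_dish: bystander: closed petri dish, 90 mm across, 17 mm tall; loose; at the far side of the bench; origin at the centre of its underside
- wash_bottle: bystander: white plastic bottle with red cap, 56 mm across, 130 mm tall; loose; at the far side of the bench; origin at the centre of its underside
- dish_stack: bystander: stack of clear dishes (one piece), 90 mm across, 43 mm tall; loose; at the far side of the bench; origin at the centre of its underside
Things that resemble listed ones, but are neither listed nor needed, are in the scene too. What is shaped like the tube_blue but green is not meant. What is shaped like the tube_red but turquoise is not meant.

How it is judged (in metres and radians):
At the end, for the whole second after the job is handed in: Each tube lies released and at rest in the rest of its own colour, carried by its saddles: middle within 13 mm of the rest's along it and 6 mm across, axis 47 mm (within 5) above the bench and within 0.06 rad of the line of the notches, either way round (x of tube_blue in the frame of rest_blue between -0.013 and 0.013 m and y of tube_blue in the frame of rest_blue between -0.006 and 0.006 m and z of tube_blue in the frame of rest_blue between 0.042 and 0.052 m and angle between the x axis of tube_blue and the x axis of rest_blue, either way round below 0.06 rad and contact force between tube_blue and rest_blue above 0.2 N and linear speed of each of tube_blue, tube_red, tube_yellow below 0.03 m/s and x of tube_red in the frame of rest_red between -0.013 and 0.013 m and y of tube_red in the frame of rest_red between -0.006 and 0.006 m and z of tube_red in the frame of rest_red between 0.042 and 0.052 m and angle between the x axis of tube_red and the x axis of rest_red, either way round below 0.06 rad and contact force between tube_red and rest_red above 0.2 N and x of tube_yellow in the frame of rest_yellow between -0.013 and 0.013 m and y of tube_yellow in the frame of rest_yellow between -0.006 and 0.006 m and z of tube_yellow in the frame of rest_yellow between 0.042 and 0.052 m and angle between the x axis of tube_yellow and the x axis of rest_yellow, either way round below 0.06 rad and contact force between tube_yellow and rest_yellow above 0.2 N); the robot touches nothing.
It fails at once if a tube is dropped or flung: out of the fingers and faster than 0.5 m/s (a fall of about 13 mm) ((contact force between the fingers and tube_blue below 0.02 N and linear speed of tube_blue above 0.5 m/s) or (contact force between the fingers and tube_red below 0.02 N and linear speed of tube_red above 0.5 m/s) or (contact force between the fingers and tube_yellow below 0.02 N and linear speed of tube_yellow above 0.5 m/s)).
It fails at once if a flask, the burner, jar, bottle or dish is shifted by more than 25 mm (distance of any of flask_small, flask_large, burner, lidded_jar, dropper_bottle, petri_dish, wash_bottle, dish_stack from where it was at the start of the episode above 0.025 m).
It fails at once if a flask, the burner, jar, bottle or dish is tipped over (angle between any of flask_small, flask_large, burner, lidded_jar, dropper_bottle, petri_dish, wash_bottle, dish_stack's own z axis and vertical above 0.35 rad).
It also fails if it takes over 72 s, if anything falls off the work surface, if the arm or the gripper's body presses on something with over 40 N, if the wrist force passes 120 N, or if a joint passes its speed limit or range.

### The arm

A 6-joint arm with a two-finger parallel gripper is mounted at the origin on the work surface. World frame = base frame: x ahead of the robot, y to its left, z up, the work surface at z = 0. Lengths are in m, angles in degrees, forces in N, time in s.
With the tool pointing down it reaches from about 0.375 to 0.975 m from the base axis. Payload 3.8 kg.
Tool frame: the origin (TCP) lies midway between the tips of the shut fingers; the grasp point (between the pads) lies 19 mm behind it; z points along the fingers, y is the line along which they close (so a half turn about z gives the same grasp; the last joint's range is limited). The gripper opens to 88 mm and grips with 3 to 60 N. Pads are 18 mm wide; open, the fingers measure 123 mm over their backs; the gripper's body (75 mm by 187 mm) begins 45 mm behind the grasp point.
Start: joints at [72.714, 15.12, 91.902, -0, 72.978, -2.114], TCP at [0.177, 0.651, 0.239] pointing down, gripper open.
Joint ranges: [-150.88, 150.88], [-54.13, 125.18], [17.81, 147.31], [-75.09, 255.09], [0, 152.58], [-146.25, 146.25]. Speed limits (degrees/s): [147.25, 147.25, 180, 180, 180, 180].

### API

Orientations are given as a 3x3 rotation matrix whose columns are the frame's x, y, z axes.
In Python, from station import bot, snapshot, job gives the robot as it stands.
- The arm moves only by the tool jog_arm, never from a script. Its argument "deltas" is a list of rows, each an object with "offset": the shift along the tool's x, y, z in mm, a list of three; "rotation": the turn, a rotation vector about the tool's x, y, z in degrees, a list of three; "gripper": the opening, from 0 (shut) to 1 (fully open). A call has exactly 8 rows; each row shifts and turns the commanded pose from where the row before left it, along the tool's axes as they then stand; what a row does not reach is not made up. A row lasts 1/8 s, in which the tool goes at most 62.5 mm and 10.7 degrees, less where a joint would pass 70% of its speed; a pose out of reach is approached as far as the arm can. A call is refused whole if a number of a shift passes 62.5 or a number of a turn 10.7, either way. A call with a gripper value outside its range is refused whole. The fingers move at their own pace and stop on an object; "squeeze" is the grip in N (left out, the last holds). Time passes only in rows, so rows that do not move let the fingers close, or fill a call up. It gives the time, the measured TCP pose, the force, the opening and the grip force at its end, in the units of the state.
- bot.get_obs(): the state, without advancing time (a new reading comes with each control period).
- snapshot(name): name is "scene" or "top"; returns a dict with "image" (400x640x3 uint8, red, green, blue), "camera_matrix" (3x3 intrinsics, pixels), "k1" (the pictures are not rectified: a ray, as slopes to the right and down, at radius r is drawn at 1 + k1 r^2 times it, then the intrinsics apply), "camera_from_world" (4x4, takes a point from world to camera coordinates). Camera axes: x right, y up, looking along -z (the intrinsics and any distortion apply to the point x, -y, -z); pixel columns grow to the right and rows downward; lengths in m; the calibration is good to about 2 mm. A picture is of the moment at which its call begins. There is no depth.
- job.finish_job(): hands the job in; it is judged then, once.
The state is a dict: "t": time; "joint_pos": joint angles; "qvel": joint speeds; "effort": joint torques, N m; "tcp_pos": TCP position; "ee_rot": TCP orientation; "contact_force": force on the tool from outside, world axes, zero at the start; "moment": the same for the moment, N m; "gripper_width": finger opening in m; "finger_force": force on a finger pad.
Only numpy, scipy, OpenCV 4.12 (cv2) and the standard library are available. Lean on these libraries where they do the work, as an engineer would, in place of code of your own. Each camera call takes 0.05 s, during which the arm holds its last target. There are 200 camera calls.

## Working session

There is one attempt and no reset: what is moved stays moved. The work goes in short steps, Python scripts to look and compute and a tool call to move; the robot and the scene stay as the last step left them, time stands still between calls to the robot, and variables do not carry over. Pictures are saved under pics/ and viewed, at most 10 in all, crops included, and the job is handed in when it is done.

Besides the shell and the picture viewer there is one more tool, called in YAML: its name, and indented under it one key for each argument. jog_arm: Moves the arm, as the interface text tells. Its arguments: {"type":"object","properties":{"deltas":{"type":"array","items":{"type":"object","properties":{"offset":{"type":"array","items":{"type":"number"}},"rotation":{"type":"array","items":{"type":"number"}},"gripper":{"type":"number"}}}},"squeeze":{"type":"number"}},"required":["deltas"]}

```bash
ls; mkdir -p pics; python3 - <<'E'
from station import bot,snapshot
import cv2,numpy as np,pickle
o=bot.get_obs();print(o['t'],o['tcp_pos'],o['ee_rot'],o['gripper_width'])
d={}
for n in('scene','top'):
    s=snapshot(n);d[n]=s;cv2.imwrite(f'pics/{n}0.png',s['image'][...,::-1]);print(n,s['camera_matrix'],s['k1'],s['camera_from_world'])
pickle.dump(d,open('s0.pkl','wb'))
E
```

```text
pics
0.0 [0.17645892 0.65081983 0.2374152 ] [[-9.65151114e-01  2.61692455e-01 -6.20688053e-04]
 [ 2.61693184e-01  9.65148911e-01 -2.06331583e-03]
 [ 5.91022123e-05 -2.15384141e-03 -9.99997679e-01]] 0.08808837313083098
scene [[431.55743529   0.         322.17565465]
 [  0.         431.55743529 200.85626527]
 [  0.           0.           1.        ]] 0.01539185887241354 [[-0.50727435  0.86170177 -0.01194931  0.32838121]
 [-0.5022499  -0.28434463  0.81663527  0.19204069]
 [ 0.70029834  0.42025967  0.57703037 -1.8118143 ]
 [ 0.          0.          0.          1.        ]]
top [[419.09307655   0.         317.07813202]
 [  0.         419.09307655 204.35925046]
 [  0.           0.           1.        ]] -0.09600976681042919 [[-0.02844581 -0.99958292  0.00498127 -0.06520463]
 [ 0.98993963 -0.02747971  0.13879621 -0.57315528]
 [-0.13860143  0.00887932  0.99030844 -1.44671253]
 [ 0.          0.          0.          1.        ]]
```

View pics/top0.png

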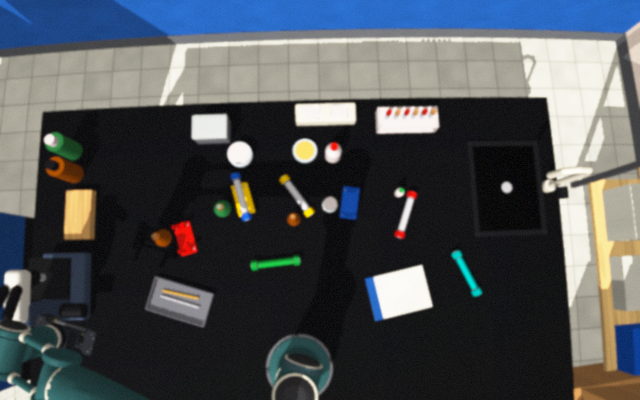

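View pics/scene0.png

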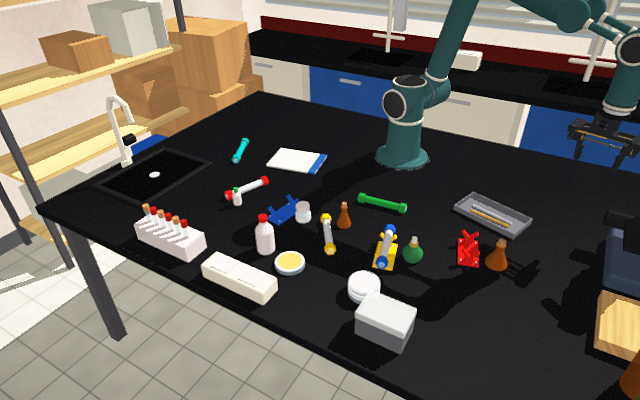

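The top view shows the blue tube lying in the yellow rest at (242,197), the yellow tube at (297,196) and the red tube at (405,214). The blue rest is at (349,202) and the red rest at (184,238). The lookalikes are green (275,263) and turquoise (467,273); neither is meant, because their caps are the wrong colour. I'll confirm this in an enlarged crop and measure.

```bash
cat > h.py <<'E'
import numpy as np,cv2
def ray(s,uv):
    K=s['camera_matrix'];k=s['k1']
    m=cv2.undistortPoints(np.float64(uv).reshape(-1,1,2),K,np.array([k,0,0,0.])).reshape(-1,2)
    T=s['camera_from_world'];R=T[:3,:3];c=-R.T@T[:3,3]
    d=np.c_[m[:,0],-m[:,1],-np.ones(len(m))]@R
    return c,d
def plane(s,uv,z):
    c,d=ray(s,uv);return c+d*((z-c[2])/d[:,2])[:,None]
def proj(s,P):
    T=s['camera_from_world'];p=np.atleast_2d(P)@T[:3,:3].T+T[:3,3]
    x=np.c_[p[:,0],-p[:,1]]/-p[:,2:];x*=1+s['k1']*(x**2).sum(1,keepdims=True)
    K=s['camera_matrix'];return x*K[0,0]+K[:2,2]
def masks(img):
    h=cv2.cvtColor(img,cv2.COLOR_RGB2HSV);H,S,V=[h[...,i].astype(int) for i in range(3)]
    ok=(S>120)&(V>80)
    return dict(red=ok&((H<8)|(H>172)),yellow=ok&(H>18)&(H<33)&(V>110),blue=ok&(H>100)&(H<125))
def blobs(s,roi,minA=8):
    x0,y0,x1,y1=roi
    for c,m in masks(s['image']).items():
        n,l,st,ce=cv2.connectedComponentsWithStats(m[y0:y1,x0:x1].astype(np.uint8))
        for i in range(1,n):
            if st[i,4]>=minA:
                q=np.argwhere(l==i)[:,::-1].astype(np.float32)+[x0,y0]
                yield c,st[i,4],ce[i]+[x0,y0],cv2.minAreaRect(q.astype(np.float32))
E
python3 - <<'E'
import pickle,cv2,numpy as np
from h import *
d=pickle.load(open('s0.pkl','rb'))
for n,r in(('top',(140,130,450,290)),('scene',(200,170,540,290))):
    s=d[n];print(n)
    for c,a,ce,R in blobs(s,r):print(c,a,ce.round(1),np.round(R[0],1),np.round(R[1],1),round(R[2]),'z15',plane(s,ce,.015)[0,:2].round(4),'z40',plane(s,ce,.04)[0,:2].round(4))
a=d['top']['image'][165:265,140:430,::-1];b=d['scene']['image'][170:280,210:500,::-1]
cv2.imwrite('pics/c0.png',cv2.resize(np.vstack([a,b]),None,fx=2.75,fy=2.75,interpolation=cv2.INTER_CUBIC))
E
```

```text
top
red 56 [334.2 145.4] [334.5 145.5] [7. 7.] 90 z15 [ 0.7924 -0.1508] z40 [ 0.7853 -0.1494]
red 78 [411.6 193.9] [411.6 193.8] [11.1  7.6] 18 z15 [ 0.6035 -0.4268] z40 [ 0.5996 -0.4208]
red 640 [184.7 238.4] [184.  238.4] [34.6 20.4] 75 z15 [0.4643 0.3983] z40 [0.4627 0.3905]
red 78 [399.4 234.1] [399.4 234.3] [11.1  7.3] 18 z15 [ 0.4587 -0.374 ] z40 [ 0.4571 -0.3689]
yellow 211 [304.4 149.9] [304.5 150. ] [16. 15.] 90 z15 [ 0.7783 -0.0407] z40 [ 0.7714 -0.0411]
yellow 57 [283.9 178.6] [283.8 178.8] [6.4 8.5] 45 z15 [0.6725 0.0367] z40 [0.6673 0.035 ]
yellow 214 [247.8 197.3] [247.7 197.4] [32.3  6.9] 74 z15 [0.6073 0.1688] z40 [0.6032 0.1648]
yellow 127 [236.1 201. ] [236.3 200.8] [32.8  4.4] 77 z15 [0.595  0.2114] z40 [0.5911 0.2068]
yellow 8 [221.8 207.6] [221.8 207.8] [1.7 5.4] 22 z15 [0.5723 0.2636] z40 [0.5688 0.2581]
yellow 79 [308.4 212.1] [308.4 212.1] [ 7.8 10.5] 56 z15 [ 0.5474 -0.0494] z40 [ 0.5444 -0.0497]
blue 60 [234.7 175.5] [234.7 175.3] [6.2 9.9] 74 z15 [0.6893 0.2165] z40 [0.6839 0.2117]
blue 566 [349.2 202.5] [349.2 202.5] [17.4 32.6] 7 z15 [ 0.5781 -0.1979] z40
[... 985 characters left out ...]
[ 4.7 27.1] 13 z15 [0.6218 0.1748] z40 [0.6477 0.185 ]
yellow 25 [413.  244.5] [412.9 244.5] [8.  4.2] 23 z15 [0.5295 0.2544] z40 [0.558  0.2624]
yellow 98 [329.5 248.1] [329.5 248.5] [11. 11.] 90 z15 [0.6711 0.0402] z40 [0.6956 0.0542]
yellow 271 [289.1 260.6] [289.  260.5] [15. 22.] 90 z15 [ 0.7781 -0.036 ] z40 [ 0.7996 -0.0198]
blue 29 [311.3 171.6] [311.3 171.5] [6.7 4.1] 9 z15 [ 0.3171 -0.2432] z40 [ 0.3517 -0.2211]
blue 466 [282.8 211.4] [283.2 209.3] [21.4 36.1] 56 z15 [ 0.5868 -0.1915] z40 [ 0.6137 -0.1708]
blue 74 [390.  227.7] [389.5 228.2] [11.9  9.8] 13 z15 [0.4882 0.1607] z40 [0.5179 0.1713]
blue 95 [381.4 261.4] [381.5 262. ] [12. 11.] 90 z15 [0.6464 0.2013] z40 [0.6717 0.2107]
```

View pics/c0.png

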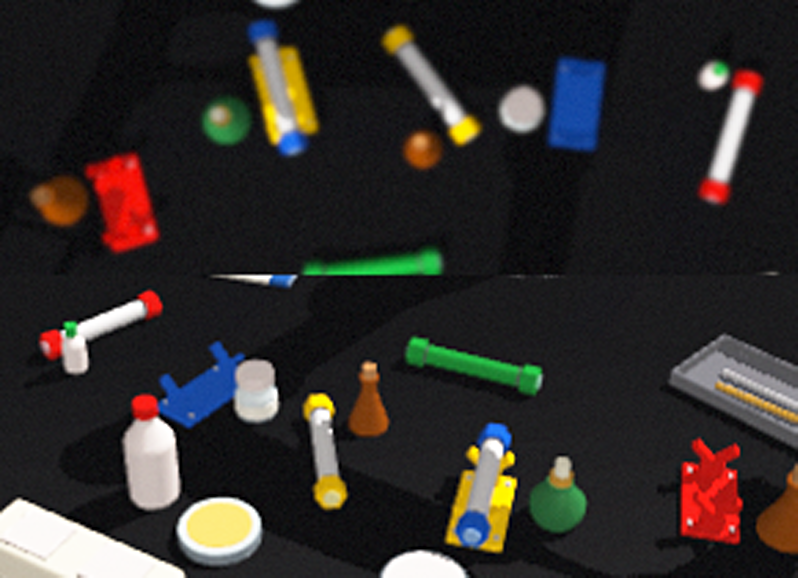

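The crop confirms the caps: blue tube in the yellow rest, yellow tube beside the small flask, red tube beside the dropper bottle. Next I'll measure everything in two views.

```bash
cat >> h.py <<'E'
def tri(sa,ua,sb,ub):
    A=[];b=[]
    for s,u in((sa,ua),(sb,ub)):
        c,d=ray(s,u);d=d[0]/np.linalg.norm(d[0]);P=np.eye(3)-np.outer(d,d);A.append(P);b.append(P@c)
    x=np.linalg.lstsq(np.vstack(A),np.hstack(b),rcond=None)[0]
    return x,max(np.linalg.norm(p@x-q) for p,q in zip(A,b))
def section(d,fn,ctr,z,h=.1,step=.0005,views=('top','scene')):
    g=np.arange(-h,h,step);X,Y=np.meshgrid(ctr[0]+g,ctr[1]+g);P=np.c_[X.ravel(),Y.ravel(),0*X.ravel()+z]
    out=np.ones(X.shape,bool)
    for v in views:
        s=d[v];m=fn(s['image']).astype(np.float32);uv=proj(s,P).astype(np.float32)
        out&=cv2.remap(m,uv[:,0].reshape(X.shape),uv[:,1].reshape(X.shape),cv2.INTER_LINEAR)>.5
    n,l,st,_=cv2.connectedComponentsWithStats(out.astype(np.uint8))
    out=np.isin(l,[i for i in range(1,n) if st[i,4]>150])
    q=np.c_[X[out],Y[out]]
    (c,sz,a)=cv2.minAreaRect(((q-ctr)*1000).astype(np.float32))
    return np.array(c)/1000+ctr,np.round(sz,1),round(a,1),len(q)*step**2*1e6
def cmask(c):
    def f(img):
        h=cv2.cvtColor(img,cv2.COLOR_RGB2HSV);H,S,V=[h[...,i].astype(int) for i in range(3)]
        ok=(S>110)&(V>45)
        return ok&{'red':(H<6)|(H>172),'yellow':(H>20)&(H<33),'blue':(H>100)&(H<125)}[c]
    return f
E
python3 - <<'E'
import pickle
from h import *
d=pickle.load(open('s0.pkl','rb'));T,S=d['top'],d['scene']
for n,p in dict(red=[((411.6,193.9),(228.7,194.4)),((399.4,234.1),(264.7,179.8))],yellow=[((283.9,178.6),(329.5,248.1)),((308.4,212.1),(325.2,216.5))],blue=[((234.7,175.5),(381.4,261.4)),((246.1,216.8),(390,227.7))]).items():
    q=[tri(T,a,S,b) for a,b in p];A,B=q[0][0],q[1][0];v=A-B
    print(n,A.round(4),B.round(4),'mid',((A+B)/2).round(4),'len',np.linalg.norm(v).round(4),'ang',np.degrees(np.arctan2(v[1],v[0])).round(1),'err',q[0][1].round(4),q[1][1].round(4))
for c,ct in(('red',(.463,.397)),('blue',(.577,-.197)),('yellow',(.605,.195))):
    for z in(.004,.008):
        for vw in(('top',),('scene',),('top','scene')):print(c,z,vw,section(d,cmask(c),np.array(ct),z,h=.075,views=vw))
for n,u,z in(('flask_s',(294,219),.05),('jar',(330,204),.055),('burner',(222,209),.05),('flask_l',(161,239),.05),('dropper',(399,192),.06)):print(n,plane(T,u,z)[0,:2].round(3))
E
```

```text
red [ 0.601  -0.4232  0.0165] [ 0.4563 -0.3703  0.0152] mid [ 0.5287 -0.3968  0.0158] len 0.154 ang -20.1 err 0.0038 0.0042
yellow [0.6717 0.0383 0.0149] [ 0.5463 -0.0487  0.0201] mid [ 0.609  -0.0052  0.0175] len 0.1528 ang 34.7 err 0.0019 0.001
blue [0.6813 0.212  0.0486] [0.5312 0.1726 0.0497] mid [0.6063 0.1923 0.0492] len 0.1552 ang 14.7 err 0.0021 0.0032
red 0.004 ('top',) (array([0.46525415, 0.40355383]), array([131.9,  82.1]), 16.1, 9394.0)
red 0.004 ('scene',) (array([0.45610293, 0.40395737]), array([153.9,  67.2]), 16.2, 8513.999999999998)
red 0.004 ('top', 'scene') (array([0.46445195, 0.40531578]), array([131.3,  65.1]), 16.2, 7703.499999999999)
red 0.008 ('top',) (array([0.46507547, 0.40248585]), array([131.7,  81.8]), 15.9, 9344.25)
red 0.008 ('scene',) (array([0.45832481, 0.40378553]), array([158.7,  66.9]), 16.2, 8664.0)
red 0.008 ('top', 'scene') (array([0.46445458, 0.40452386]), array([131.7,  64.9]), 16.2, 7476.5)
blue 0.004 ('top',) (array([ 0.58050853, -0.19892954]), array([ 72.8, 128.3]), 80.9, 8575.75)
blue 0.004 ('scene',) (array([ 0.57085981, -0.20802757]), ar
[... 439 characters left out ...]
ellow 0.004 ('top',) (array([0.59994469, 0.2132371 ]), array([130.5, 124.6]), 13.1, 5619.75)
yellow 0.004 ('scene',) (array([0.59439729, 0.19082261]), array([150.6,  66.2]), 14.9, 4561.0)
yellow 0.004 ('top', 'scene') (array([0.60532987, 0.19338796]), array([127.4,  65.5]), 14.9, 3626.2499999999995)
yellow 0.008 ('top',) (array([0.59918178, 0.21304243]), array([130.1, 125.3]), 13.1, 5603.5)
yellow 0.008 ('scene',) (array([0.59622295, 0.19165121]), array([154.6,  65.8]), 15.0, 4628.25)
yellow 0.008 ('top', 'scene') (array([0.60630186, 0.1936805 ]), array([123.9,  64.5]), 14.9, 3497.25)
flask_s [0.52  0.001]
jar [ 0.569 -0.127]
burner [0.562 0.255]
flask_l [0.462 0.473]
dropper [ 0.604 -0.372]
```

```bash
python3 - <<'E'
import pickle
from h import *
d=pickle.load(open('s0.pkl','rb'))
rows=[]
for ct,a in(((.4645,.4045),16.2),((.579,-.1985),-9),((.606,.193),14.8)):
    r=[]
    for v in('top','scene'):
      for z in(.008,.05):
        s=d[v];g=np.arange(-.08,.08,.0008);U,V=np.meshgrid(g,g[25:175]);th=np.radians(a)
        X=ct[0]+U*np.cos(th)-V*np.sin(th);Y=ct[1]+U*np.sin(th)+V*np.cos(th)
        uv=proj(s,np.c_[X.ravel(),Y.ravel(),0*X.ravel()+z]).astype(np.float32)
        im=cv2.remap(s['image'],uv[:,0].reshape(X.shape),uv[:,1].reshape(X.shape),cv2.INTER_CUBIC)[...,::-1].copy()
        k=lambda x,y:(int(100+x/.8),int(75+y/.8))
        if z<.02:cv2.rectangle(im,k(-58,-30),k(58,30),(255,255,255),1)
        else:
            for sx in(-45,45):cv2.rectangle(im,k(sx-6,-30),k(sx+6,30),(255,255,255),1);cv2.line(im,k(sx-6,0),k(sx+6,0),(0,255,0),1)
        r.append(im)
    rows.append(np.hstack(r))
cv2.imwrite('pics/rect.png',np.vstack(rows))
E
```

```text
(no output)
```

View pics/rect.png

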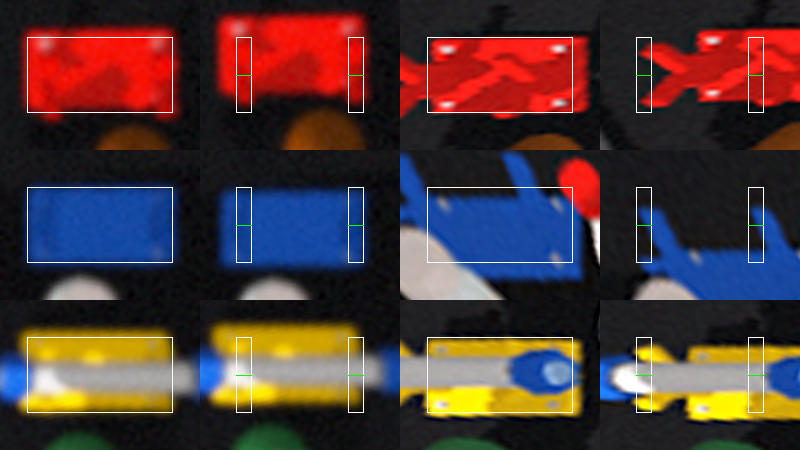

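The rectified views show the two cameras disagreeing by about 5 mm in y over the rests, so I'll use their average. The centres are red rest ≈ (0.4666, 0.4025) at 16°, blue ≈ (0.580, −0.1955) at −9° and yellow ≈ (0.607, 0.193) at 14.8°. Next I'll work out the moves.

```bash
cat > plan.py <<'E'
import sys,numpy as np
from station import bot
o=bot.get_obs();p=np.array(o['tcp_pos']);R=np.array(o['ee_rot'])
x,y,z,yaw=map(float,sys.argv[1:5])
cy=np.degrees(np.arctan2(R[1,0],R[0,0]));dy=(yaw-cy+90)%180-90   # half turn equivalent
if len(sys.argv)>5:dy+=float(sys.argv[5])
d=np.array([x,y,z])-p
t=R.T@d*1000
print('t',round(o['t'],2),'tcp',p.round(4),'yaw',cy.round(2),'tilt',np.degrees(R[:2,2]).round(2),'w',round(o['gripper_width'],4))
print('tool offset mm',t.round(1),'xy norm',np.linalg.norm(t[:2]).round(1),'rot z',round(-dy,2),'j',np.round(o['joint_pos'],1))
E
python3 plan.py .6065 .1925 .15 14.7
```

```text
t 0.1 tcp [0.1765 0.6508 0.2375] yaw 164.83 tilt [-0.03 -0.11] w 0.0881
tool offset mm [-535.  -329.7   88.2] xy norm 628.4 rot z -29.87 j [72.7 15.2 92.  -0.  73.  -2.1]
```

jog_arm:
  deltas:
    - {"offset": [-50, -31, 0], "gripper": 0.5}
    - {"offset": [-50, -31, 0], "gripper": 0.5}
    - {"offset": [-50, -31, 0], "gripper": 0.5}
    - {"offset": [-50, -31, 0], "gripper": 0.5}
    - {"offset": [-50, -31, 0], "gripper": 0.5}
    - {"offset": [-50, -31, 0], "gripper": 0.5}
    - {"offset": [-50, -31, 0], "gripper": 0.5}
    - {"offset": [-50, -31, 0], "gripper": 0.5}
  squeeze: 15

```text
invalid input
```

jog_arm:
  deltas:
    - {"offset": [-45, -27, 0], "gripper": 0.5}
    - {"offset": [-45, -27, 0], "gripper": 0.5}
    - {"offset": [-45, -28, 0], "gripper": 0.5}
    - {"offset": [0, 0, 20], "rotation": [0, 0, -10], "gripper": 0.5}
    - {"offset": [0, 0, 20], "rotation": [0, 0, -10], "gripper": 0.5}
    - {"offset": [0, 0, 20], "rotation": [0, 0, -9.9], "gripper": 0.5}
    - {"offset": [0, 0, 28], "gripper": 0.5}
    - {"offset": [0, 0, 0], "gripper": 0.5}

```text
invalid input
```

```bash
python3 plan.py .6065 .1925 .09 14.7; python3 - <<'E'
from station import bot,snapshot
from h import *
import pickle
o=bot.get_obs();p=np.array(o['tcp_pos']);out=[]
d={}
for n in('top','scene'):
    s=snapshot(n);d[n]=s;u=proj(s,p)[0];print(n,u.round(1));im=s['image'][...,::-1].copy()
    x,y=(np.round(u)).astype(int);c=im[y-55:y+55,x-60:x+60];c=cv2.resize(c,None,fx=3,fy=3,interpolation=cv2.INTER_CUBIC);f=(u-[x-60,y-55]+.5)*3
    cv2.drawMarker(c,tuple(int(v) for v in f),(255,0,255),0,9);out.append(c)
cv2.imwrite('pics/g1.png',np.hstack(out));pickle.dump((d,p),open('s1.pkl','wb'))
E
```

```text
t 0.1 tcp [0.1765 0.6508 0.2375] yaw 164.83 tilt [-0.03 -0.11] w 0.0881
tool offset mm [-535.  -329.5  148.2] xy norm 628.3 rot z -29.87 j [72.7 15.2 92.  -0.  73.  -2.1]
top [ 82.3 329.5]
scene [593.  162.7]
```

View pics/g1.png

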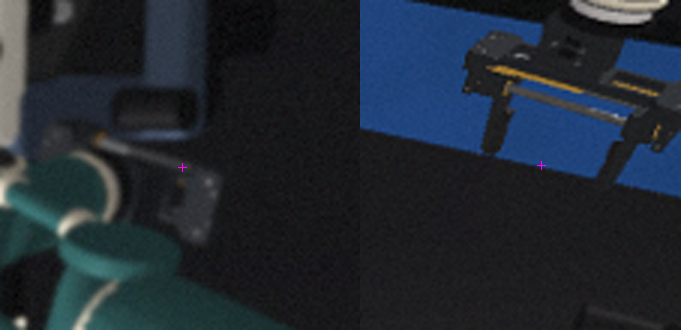

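The moves were refused, probably because rows need every field. Retrying with all of them.

jog_arm:
  deltas:
    - {"offset": [-50, -31, 0], "rotation": [0, 0, 0], "gripper": 0.5}
    - {"offset": [-50, -31, 0], "rotation": [0, 0, 0], "gripper": 0.5}
    - {"offset": [-50, -31, 0], "rotation": [0, 0, 0], "gripper": 0.5}
    - {"offset": [-50, -31, 0], "rotation": [0, 0, 0], "gripper": 0.5}
    - {"offset": [-50, -31, 0], "rotation": [0, 0, 0], "gripper": 0.5}
    - {"offset": [-50, -31, 0], "rotation": [0, 0, 0], "gripper": 0.5}
    - {"offset": [-50, -31, 0], "rotation": [0, 0, 0], "gripper": 0.5}
    - {"offset": [-50, -31, 0], "rotation": [0, 0, 0], "gripper": 0.5}
  squeeze: 15

```text
t: 1.2
tcp_pos: [0.4988, 0.3058, 0.2387]
ee_rot: [[-0.965, 0.262, 0.0], [0.262, 0.965, 0.0], [-0.0, 0.0, -1.0]]
contact_force: [0.3, 0.9, -0.3]
gripper_width: 0.044
finger_force: 0.0
```

jog_arm:
  deltas:
    - {"offset": [-45, -27, 0], "rotation": [0, 0, 0], "gripper": 0.5}
    - {"offset": [-45, -27, 0], "rotation": [0, 0, 0], "gripper": 0.5}
    - {"offset": [-45, -28, 0], "rotation": [0, 0, 0], "gripper": 0.5}
    - {"offset": [0, 0, 20], "rotation": [0, 0, -10], "gripper": 0.5}
    - {"offset": [0, 0, 20], "rotation": [0, 0, -10], "gripper": 0.5}
    - {"offset": [0, 0, 20], "rotation": [0, 0, -9.9], "gripper": 0.5}
    - {"offset": [0, 0, 28], "rotation": [0, 0, 0], "gripper": 0.5}
    - {"offset": [0, 0, 0], "rotation": [0, 0, 0], "gripper": 0.5}

```text
t: 2.2
tcp_pos: [0.6044, 0.1923, 0.1476]
ee_rot: [[-0.967, -0.254, -0.006], [-0.254, 0.967, -0.002], [0.006, -0.0, -1.0]]
contact_force: [-0.2, 0.3, 1.3]
gripper_width: 0.0443
finger_force: 0.0
```

```bash
python3 plan.py .6065 .1925 .09 14.7; python3 - <<'E'
from station import bot,snapshot
from h import *
import pickle
o=bot.get_obs();p=np.array(o['tcp_pos']);out=[]
d={}
for n in('top','scene'):
    s=snapshot(n);d[n]=s;u=proj(s,p)[0];print(n,u.round(1));im=s['image'][...,::-1].copy()
    x,y=(np.round(u)).astype(int);c=im[y-40:y+40,x-40:x+40];c=cv2.resize(c,None,fx=5,fy=5,interpolation=cv2.INTER_CUBIC);f=(u-[x-40,y-40]+.5)*5
    cv2.drawMarker(c,tuple(int(v) for v in f),(255,0,255),0,9);out.append(c)
cv2.imwrite('pics/g2.png',np.hstack(out));pickle.dump((d,p),open('s1.pkl','wb'))
E
```

```text
t 2.2 tcp [0.6044 0.1923 0.1476] yaw -165.28 tilt [-0.34 -0.09] w 0.0443
tool offset mm [-2.5 -0.3 57.6] xy norm 2.5 rot z 0.02 j [ 15.4  15.  102.1  -0.   63.3 -89.3]
top [234.4 192.2]
scene [387.8 217. ]
```

View pics/g2.png

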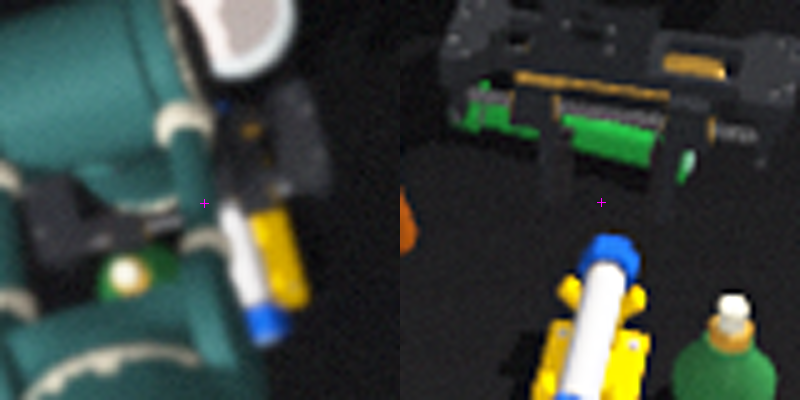

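The marker shows the scene camera reading about 1.4 px (~4 mm) too far to +y, which explains the disparity. I'll trust the top view: blue tube ≈ (0.607, 0.1905). Descending to grasp.

jog_arm:
  deltas:
    - {"offset": [-2, -2.4, 20], "rotation": [0, 0, 0], "gripper": 0.45}
    - {"offset": [0, 0, 25], "rotation": [0, 0, 0], "gripper": 0.45}
    - {"offset": [0, 0, 25], "rotation": [0, 0, 0], "gripper": 0.45}
    - {"offset": [0, 0, 25], "rotation": [0, 0, 0], "gripper": 0.45}
    - {"offset": [0, 0, 15], "rotation": [0, 0, 0], "gripper": 0.45}
    - {"offset": [0, 0, 8], "rotation": [0, 0, 0], "gripper": 0.45}
    - {"offset": [0, 0, 0], "rotation": [0, 0, 0], "gripper": 0.45}
    - {"offset": [0, 0, 0], "rotation": [0, 0, 0], "gripper": 0.45}

```text
t: 3.3
tcp_pos: [0.6101, 0.1914, 0.0337]
ee_rot: [[-0.967, -0.254, 0.002], [-0.254, 0.967, 0.0], [-0.002, 0.0, -1.0]]
contact_force: [0.3, -0.5, 0.4]
gripper_width: 0.0397
finger_force: 0.0
```

jog_arm:
  deltas:
    - {"offset": [0, 0, 0], "rotation": [0, 0, 0], "gripper": 0.2}
    - {"offset": [0, 0, 0], "rotation": [0, 0, 0], "gripper": 0.2}
    - {"offset": [0, 0, 0], "rotation": [0, 0, 0], "gripper": 0.2}
    - {"offset": [0, 0, 0], "rotation": [0, 0, 0], "gripper": 0.2}
    - {"offset": [0, 0, 0], "rotation": [0, 0, 0], "gripper": 0.2}
    - {"offset": [0, 0, 0], "rotation": [0, 0, 0], "gripper": 0.2}
    - {"offset": [0, 0, 0], "rotation": [0, 0, 0], "gripper": 0.2}
    - {"offset": [0, 0, 0], "rotation": [0, 0, 0], "gripper": 0.2}

```text
t: 4.3
tcp_pos: [0.6096, 0.192, 0.0335]
ee_rot: [[-0.967, -0.254, 0.001], [-0.254, 0.967, 0.001], [-0.001, 0.001, -1.0]]
contact_force: [-1.7, 5.1, 6.1]
gripper_width: 0.0233
finger_force: 15.0
```

```bash
python3 plan.py .5795 -.198 .15 -9; python3 -c "
from station import bot
o=bot.get_obs();print(o['contact_force'],o['finger_force'],o['moment'])"
```

```text
t 4.3 tcp [0.6096 0.192  0.0335] yaw -165.28 tilt [0.06 0.07] w 0.0233
tool offset mm [ 128.1 -369.4 -117. ] xy norm 391.0 rot z 23.72 j [ 1.520e+01  2.230e+01  1.059e+02  1.000e-01  5.170e+01 -8.950e+01]
[-1.65319978  5.10929226  6.14934061] 14.998040199279785 [0.84994306 0.29435425 0.06299981]
```

Gripped, with only small forces. Lifting and carrying to the blue rest.

jog_arm:
  deltas:
    - {"offset": [0, 0, -20], "rotation": [0, 0, 0], "gripper": 0.2}
    - {"offset": [0, 0, -50], "rotation": [0, 0, 0], "gripper": 0.2}
    - {"offset": [0, 0, -50], "rotation": [0, 0, 0], "gripper": 0.2}
    - {"offset": [14, -40, 0], "rotation": [0, 0, 0], "gripper": 0.2}
    - {"offset": [18, -52, 0], "rotation": [0, 0, 0], "gripper": 0.2}
    - {"offset": [18, -52, 0], "rotation": [0, 0, 0], "gripper": 0.2}
    - {"offset": [18, -52, 0], "rotation": [0, 0, 0], "gripper": 0.2}
    - {"offset": [18, -52, 0], "rotation": [0, 0, 0], "gripper": 0.2}
  squeeze: 25

```text
t: 5.3
tcp_pos: [0.5883, -0.0731, 0.1533]
ee_rot: [[-0.967, -0.254, 0.0], [-0.254, 0.967, -0.001], [0.0, -0.001, -1.0]]
contact_force: [1.2, 0.2, -0.9]
gripper_width: 0.0235
finger_force: 25.0
```

jog_arm:
  deltas:
    - {"offset": [18, -52, 0], "rotation": [0, 0, 0], "gripper": 0.2}
    - {"offset": [14, -40, 0], "rotation": [0, 0, 0], "gripper": 0.2}
    - {"offset": [8, -28, 0], "rotation": [0, 0, 0], "gripper": 0.2}
    - {"offset": [0, 0, 0], "rotation": [0, 0, 8], "gripper": 0.2}
    - {"offset": [0, 0, 0], "rotation": [0, 0, 8], "gripper": 0.2}
    - {"offset": [0, 0, 0], "rotation": [0, 0, 7.7], "gripper": 0.2}
    - {"offset": [0, 0, 0], "rotation": [0, 0, 0], "gripper": 0.2}
    - {"offset": [0, 0, 0], "rotation": [0, 0, 0], "gripper": 0.2}

```text
t: 6.3
tcp_pos: [0.5806, -0.1971, 0.1529]
ee_rot: [[-0.988, 0.154, -0.0], [0.154, 0.988, -0.0], [0.0, -0.001, -1.0]]
contact_force: [0.2, -0.4, -1.4]
gripper_width: 0.0235
finger_force: 25.0
```

```bash
python3 plan.py .5815 -.197 .045 -9; python3 - <<'E'
from station import bot,snapshot
from h import *
o=bot.get_obs();p=np.array(o['tcp_pos']);print(o['contact_force'],o['finger_force']);out=[]
for n in('top','scene'):
    s=snapshot(n);u=proj(s,p+[0,0,.019])[0];x,y=(np.round(u)).astype(int)
    for c,a,ce,R in blobs(s,(x-40,y-40,x+40,y+40)):
        if c=='blue':print(n,a,ce.round(1),plane(s,ce,p[2]+.019).round(4))
    im=s['image'][...,::-1].copy()
    c=im[y-40:y+40,x-40:x+40];c=cv2.resize(c,None,fx=5,fy=5,interpolation=cv2.INTER_CUBIC);f=(u-[x-40,y-40]+.5)*5
    cv2.drawMarker(c,tuple(int(v) for v in f),(255,0,255),0,9);out.append(c)
cv2.imwrite('pics/g3.png',np.hstack(out))
E
```

```text
t 6.3 tcp [ 0.5806 -0.1971  0.1529] yaw 171.15 tilt [-0.01 -0.03] w 0.0235
tool offset mm [ -0.9   0.3 107.9] xy norm 0.9 rot z 0.15 j [ -21.1   12.3  104.8   -0.    62.9 -102.2]
[ 0.22038736 -0.43036039 -1.37192887] 24.994601905345917
top 192 [347.4 210.5] [[ 0.53   -0.1774  0.1719]]
scene 93 [314.  167.1] [[ 0.5061 -0.1117  0.1719]]
scene 86 [265.2 182.8] [[ 0.6604 -0.1938  0.1719]]
scene 179 [289. 204.] [[ 0.7174 -0.0667  0.1719]]
scene 26 [270.6 208.3] [[ 0.7606 -0.1005  0.1719]]
```

View pics/g3.png

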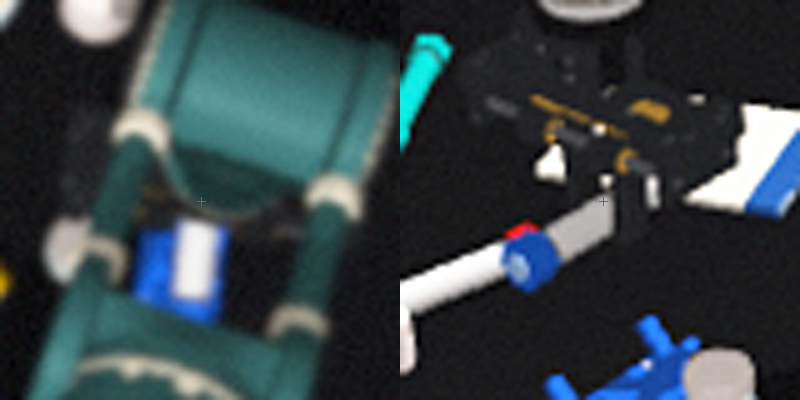

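The tube is held level over the blue rest. Lowering.

jog_arm:
  deltas:
    - {"offset": [-0.9, 0, 20], "rotation": [0, 0, 0], "gripper": 0.2}
    - {"offset": [0, 0, 30], "rotation": [0, 0, 0], "gripper": 0.2}
    - {"offset": [0, 0, 30], "rotation": [0, 0, 0], "gripper": 0.2}
    - {"offset": [0, 0, 20], "rotation": [0, 0, 0], "gripper": 0.2}
    - {"offset": [0, 0, 8], "rotation": [0, 0, 0], "gripper": 0.2}
    - {"offset": [0, 0, 4], "rotation": [0, 0, 0], "gripper": 0.2}
    - {"offset": [0, 0, 0], "rotation": [0, 0, 0], "gripper": 0.2}
    - {"offset": [0, 0, 0], "rotation": [0, 0, 0], "gripper": 0.2}

```text
t: 7.4
tcp_pos: [0.5827, -0.1973, 0.0419]
ee_rot: [[-0.988, 0.156, 0.002], [0.156, 0.988, -0.001], [-0.002, -0.0, -1.0]]
contact_force: [0.9, 0.4, -1.4]
gripper_width: 0.0232
finger_force: 25.0
```

jog_arm:
  deltas:
    - {"offset": [0, 0, 1.5], "rotation": [0, 0, 0], "gripper": 0.2}
    - {"offset": [0, 0, 1.5], "rotation": [0, 0, 0], "gripper": 0.2}
    - {"offset": [0, 0, 1], "rotation": [0, 0, 0], "gripper": 0.2}
    - {"offset": [0, 0, 0], "rotation": [0, 0, 0], "gripper": 0.2}
    - {"offset": [0, 0, 0], "rotation": [0, 0, 0], "gripper": 0.2}
    - {"offset": [0, 0, 0], "rotation": [0, 0, 0], "gripper": 0.2}
    - {"offset": [0, 0, 0], "rotation": [0, 0, 0], "gripper": 0.2}
    - {"offset": [0, 0, 0], "rotation": [0, 0, 0], "gripper": 0.2}

```text
t: 8.4
tcp_pos: [0.5818, -0.1969, 0.0367]
ee_rot: [[-0.988, 0.156, 0.0], [0.156, 0.988, -0.0], [-0.0, -0.0, -1.0]]
contact_force: [0.6, -0.1, -1.4]
gripper_width: 0.023
finger_force: 25.0
```

jog_arm:
  deltas:
    - {"offset": [0, 0, 1], "rotation": [0, 0, 0], "gripper": 0.2}
    - {"offset": [0, 0, 1], "rotation": [0, 0, 0], "gripper": 0.2}
    - {"offset": [0, 0, 1], "rotation": [0, 0, 0], "gripper": 0.2}
    - {"offset": [0, 0, 0], "rotation": [0, 0, 0], "gripper": 0.2}
    - {"offset": [0, 0, 0], "rotation": [0, 0, 0], "gripper": 0.2}
    - {"offset": [0, 0, 0], "rotation": [0, 0, 0], "gripper": 0.2}
    - {"offset": [0, 0, 0], "rotation": [0, 0, 0], "gripper": 0.2}
    - {"offset": [0, 0, 0], "rotation": [0, 0, 0], "gripper": 0.2}

```text
t: 9.4
tcp_pos: [0.582, -0.1974, 0.0341]
ee_rot: [[-0.988, 0.156, 0.001], [0.156, 0.988, -0.001], [-0.001, -0.001, -1.0]]
contact_force: [-2.0, -2.5, 5.2]
gripper_width: 0.0229
finger_force: 25.0
```

jog_arm:
  deltas:
    - {"offset": [0, 0, 0], "rotation": [0, 0, 0], "gripper": 0.29}
    - {"offset": [0, 0, 0], "rotation": [0, 0, 0], "gripper": 0.31}
    - {"offset": [0, 0, 0], "rotation": [0, 0, 0], "gripper": 0.34}
    - {"offset": [0, 0, 0], "rotation": [0, 0, 0], "gripper": 0.37}
    - {"offset": [0, 0, 0], "rotation": [0, 0, 0], "gripper": 0.4}
    - {"offset": [0, 0, 0], "rotation": [0, 0, 0], "gripper": 0.4}
    - {"offset": [0, 0, -10], "rotation": [0, 0, 0], "gripper": 0.4}
    - {"offset": [0, 0, -30], "rotation": [0, 0, 0], "gripper": 0.4}

```text
t: 10.4
tcp_pos: [0.5802, -0.1964, 0.0727]
ee_rot: [[-0.988, 0.156, -0.004], [0.156, 0.988, 0.001], [0.004, 0.001, -1.0]]
contact_force: [0.4, -0.7, -0.4]
gripper_width: 0.0356
finger_force: 0.0
```

```bash
python3 plan.py .610 -.006 .15 34.5
```

```text
t 10.4 tcp [ 0.5802 -0.1964  0.0727] yaw 171.03 tilt [-0.22  0.08] w 0.0356
tool offset mm [  0.5 192.8 -77.1] xy norm 192.8 rot z -43.47 j [ -21.    17.2  108.    -0.    55.  -102.1]
```

jog_arm:
  deltas:
    - {"offset": [0, 0, -40], "rotation": [0, 0, 0], "gripper": 0.5}
    - {"offset": [0, 0, -37], "rotation": [0, 0, 0], "gripper": 0.5}
    - {"offset": [0, 50, 0], "rotation": [0, 0, 0], "gripper": 0.5}
    - {"offset": [2, 50, 0], "rotation": [0, 0, 0], "gripper": 0.5}
    - {"offset": [0, 50, 0], "rotation": [0, 0, 0], "gripper": 0.5}
    - {"offset": [0, 43.5, 0], "rotation": [0, 0, 0], "gripper": 0.5}
    - {"offset": [0, 0, 0], "rotation": [0, 0, -10], "gripper": 0.5}
    - {"offset": [0, 0, 0], "rotation": [0, 0, -10], "gripper": 0.5}

```text
t: 11.4
tcp_pos: [0.6102, -0.0045, 0.1516]
ee_rot: [[-0.98, -0.199, 0.001], [-0.199, 0.98, -0.0], [-0.001, -0.0, -1.0]]
contact_force: [-1.0, -0.2, -1.1]
gripper_width: 0.0438
finger_force: 0.0
```

jog_arm:
  deltas:
    - {"offset": [0, 0, 0], "rotation": [0, 0, -10], "gripper": 0.5}
    - {"offset": [0, 0, 0], "rotation": [0, 0, -10], "gripper": 0.5}
    - {"offset": [0, 0, 0], "rotation": [0, 0, -3.5], "gripper": 0.5}
    - {"offset": [0, 0, 20], "rotation": [0, 0, 0], "gripper": 0.5}
    - {"offset": [0, 0, 30], "rotation": [0, 0, 0], "gripper": 0.5}
    - {"offset": [0, 0, 30], "rotation": [0, 0, 0], "gripper": 0.5}
    - {"offset": [0, 0, 0], "rotation": [0, 0, 0], "gripper": 0.5}
    - {"offset": [0, 0, 0], "rotation": [0, 0, 0], "gripper": 0.5}

```text
t: 12.4
tcp_pos: [0.6102, -0.0055, 0.071]
ee_rot: [[-0.824, -0.566, 0.0], [-0.566, 0.824, -0.0], [-0.0, -0.0, -1.0]]
contact_force: [0.2, 0.3, 0.9]
gripper_width: 0.0441
finger_force: 0.0
```

```bash
python3 plan.py .610 -.006 .003 34.5; python3 - <<'E'
from station import bot,snapshot
from h import *
import pickle
d={n:snapshot(n) for n in('top','scene')};pickle.dump(d,open('s2.pkl','wb'))
for n in d:
    for c,a,ce,R in blobs(d[n],(220,160,420,265)):print(n,c,a,ce.round(1),plane(d[n],ce,.047)[0,:2].round(4))
E
```

```text
t 12.4 tcp [ 0.6102 -0.0055  0.071 ] yaw -145.5 tilt [ 0.01 -0.  ] w 0.0441
tool offset mm [ 0.5 -0.3 68. ] xy norm 0.5 rot z -0.0 j [  -2.9   17.   108.5    0.    54.5 -127.4]
top red 78 [411.6 193.9] [ 0.5984 -0.4192]
top red 80 [399.3 234. ] [ 0.457  -0.3671]
top yellow 614 [242.7 199.2] [0.5959 0.1817]
top yellow 12 [221.9 207.9] [0.5668 0.256 ]
top yellow 17 [311.4 211.1] [ 0.5467 -0.0606]
top blue 76 [352.5 179.3] [ 0.6569 -0.2099]
top blue 429 [348.3 206.2] [ 0.5604 -0.1913]
scene red 60 [264.7 179.9] [ 0.4948 -0.3331]
scene red 64 [228.6 194.5] [ 0.633  -0.3859]
scene red 72 [262.  217.9] [ 0.6835 -0.2033]
scene yellow 22 [340.1 191.3] [ 0.4248 -0.0575]
scene yellow 12 [313.8 199.3] [ 0.5119 -0.1121]
scene yellow 60 [325.3 216.7] [ 0.5768 -0.029 ]
scene yellow 577 [385.3 250.4] [0.6305 0.2042]
scene yellow 26 [414.7 244.6] [0.5641 0.2689]
scene yellow 105 [329.8 248.1] [0.7018 0.0587]
scene yellow 227 [289.3 259.2] [ 0.8003 -0.0181]
scene blue 41 [311.4 169.5] [ 0.3484 -0.2228]
scene blue 410 [280.9 213.3] [ 0.633  -0.1644]
```

jog_arm:
  deltas:
    - {"offset": [0.5, 0, 25], "rotation": [0, 0, 0], "gripper": 0.5}
    - {"offset": [0, 0, 25], "rotation": [0, 0, 0], "gripper": 0.5}
    - {"offset": [0, 0, 10], "rotation": [0, 0, 0], "gripper": 0.5}
    - {"offset": [0, 0, 7], "rotation": [0, 0, 0], "gripper": 0.5}
    - {"offset": [0, 0, 0], "rotation": [0, 0, 0], "gripper": 0.5}
    - {"offset": [0, 0, 0], "rotation": [0, 0, 0], "gripper": 0.3}
    - {"offset": [0, 0, 0], "rotation": [0, 0, 0], "gripper": 0.2}
    - {"offset": [0, 0, 0], "rotation": [0, 0, 0], "gripper": 0.2}
  squeeze: 20

```text
t: 13.5
tcp_pos: [0.6101, -0.0057, 0.0044]
ee_rot: [[-0.824, -0.567, 0.001], [-0.567, 0.824, -0.0], [-0.001, -0.001, -1.0]]
contact_force: [0.4, 0.8, 2.0]
gripper_width: 0.0238
finger_force: 20.0
```

jog_arm:
  deltas:
    - {"offset": [0, 0, 0], "rotation": [0, 0, 0], "gripper": 0.2}
    - {"offset": [0, 0, 0], "rotation": [0, 0, 0], "gripper": 0.2}
    - {"offset": [0, 0, 0], "rotation": [0, 0, 0], "gripper": 0.2}
    - {"offset": [0, 0, 0], "rotation": [0, 0, 0], "gripper": 0.2}
    - {"offset": [0, 0, 0], "rotation": [0, 0, 0], "gripper": 0.2}
    - {"offset": [0, 0, 0], "rotation": [0, 0, 0], "gripper": 0.2}
    - {"offset": [0, 0, 0], "rotation": [0, 0, 0], "gripper": 0.2}
    - {"offset": [0, 0, 0], "rotation": [0, 0, 0], "gripper": 0.2}
  squeeze: 25

```text
t: 14.5
tcp_pos: [0.6101, -0.0057, 0.0045]
ee_rot: [[-0.824, -0.567, 0.001], [-0.567, 0.824, -0.0], [-0.001, -0.001, -1.0]]
contact_force: [-1.0, 1.0, 5.4]
gripper_width: 0.0232
finger_force: 25.0
```

```bash
python3 plan.py .6065 .193 .15 14.9
```

```text
t 14.5 tcp [ 0.6101 -0.0057  0.0045] yaw -145.46 tilt [ 0.06 -0.  ] w 0.0232
tool offset mm [-109.8  165.7 -145.6] xy norm 198.8 rot z 19.64 j [  -2.9   21.9  110.3    0.    47.7 -127.4]
```

jog_arm:
  deltas:
    - {"offset": [0, 0, -20], "rotation": [0, 0, 0], "gripper": 0.2}
    - {"offset": [0, 0, -50], "rotation": [0, 0, 0], "gripper": 0.2}
    - {"offset": [0, 0, -50], "rotation": [0, 0, 0], "gripper": 0.2}
    - {"offset": [0, 0, -26], "rotation": [0, 0, 0], "gripper": 0.2}
    - {"offset": [-27.5, 41.5, 0], "rotation": [0, 0, 0], "gripper": 0.2}
    - {"offset": [-27.5, 41.5, 0], "rotation": [0, 0, 0], "gripper": 0.2}
    - {"offset": [-27.5, 41.5, 0], "rotation": [0, 0, 0], "gripper": 0.2}
    - {"offset": [-27.3, 41.2, 0], "rotation": [0, 0, 0], "gripper": 0.2}

```text
t: 15.5
tcp_pos: [0.6056, 0.1943, 0.1503]
ee_rot: [[-0.824, -0.567, 0.0], [-0.567, 0.824, -0.0], [0.0, -0.0, -1.0]]
contact_force: [0.4, 0.1, -2.0]
gripper_width: 0.0236
finger_force: 25.0
```

jog_arm:
  deltas:
    - {"offset": [0, 0, 0], "rotation": [0, 0, 6.6], "gripper": 0.2}
    - {"offset": [0, 0, 0], "rotation": [0, 0, 6.5], "gripper": 0.2}
    - {"offset": [0, 0, 0], "rotation": [0, 0, 6.5], "gripper": 0.2}
    - {"offset": [0, 0, 25], "rotation": [0, 0, 0], "gripper": 0.2}
    - {"offset": [0, 0, 25], "rotation": [0, 0, 0], "gripper": 0.2}
    - {"offset": [0, 0, 0], "rotation": [0, 0, 0], "gripper": 0.2}
    - {"offset": [0, 0, 0], "rotation": [0, 0, 0], "gripper": 0.2}
    - {"offset": [0, 0, 0], "rotation": [0, 0, 0], "gripper": 0.2}

```text
t: 16.5
tcp_pos: [0.6072, 0.1932, 0.1014]
ee_rot: [[-0.966, -0.258, 0.002], [-0.258, 0.966, 0.001], [-0.003, 0.0, -1.0]]
contact_force: [0.2, 0.3, -1.2]
gripper_width: 0.0231
finger_force: 25.0
```

```bash
python3 plan.py .6065 .193 .042 14.9; python3 - <<'E'
from station import bot,snapshot
from h import *
import pickle
p=np.array(bot.get_obs()['tcp_pos'])
d={n:snapshot(n) for n in('top','scene')};pickle.dump(d,open('s3.pkl','wb'))
out=[]
for n in d:
    if n=='scene':
        for c,a,ce,R in blobs(d[n],(340,170,440,290)):print(n,c,a,ce.round(1),plane(d[n],ce,p[2]+.01)[0,:2].round(4))
    for P in([*p[:2],p[2]+.0105],[.58,-.197,.047]):
        u=proj(d[n],P)[0];x,y=np.round(u).astype(int);c=cv2.resize(d[n]['image'][y-40:y+40,x-40:x+40,::-1],None,fx=3.5,fy=3.5,interpolation=cv2.INTER_CUBIC)
        f=(u-[x-40,y-40]+.5)*3.5;cv2.drawMarker(c,tuple(int(v) for v in f),(255,0,255),0,9);out.append(c)
cv2.imwrite('pics/g4.png',np.vstack([np.hstack(out[:2]),np.hstack(out[2:])]))
E
```

```text
t 16.5 tcp [0.6072 0.1932 0.1014] yaw -165.07 tilt [0.14 0.04] w 0.0231
tool offset mm [ 0.9 -0.1 59.4] xy norm 0.9 rot z 0.03 j [ 15.4  17.6 104.1  -0.   58.2 -89.5]
scene yellow 25 [402.8 204.3] [0.477  0.1901]
scene yellow 15 [378.7 207.8] [0.5304 0.1332]
scene yellow 35 [391.3 210.8] [0.5256 0.1726]
scene yellow 12 [380.9 233.9] [0.6415 0.1904]
scene yellow 606 [385.2 253.9] [0.7121 0.2344]
scene yellow 35 [413.7 243.9] [0.6364 0.2857]
```

View pics/g4.png

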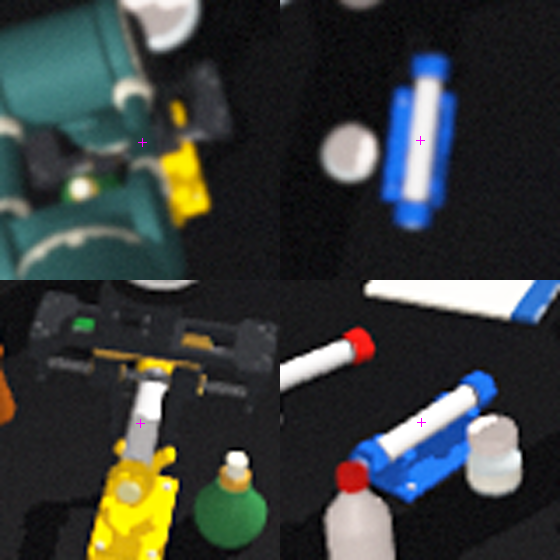

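The blue tube is seated in its rest and the yellow tube is aligned over the yellow one. Lowering.

jog_arm:
  deltas:
    - {"offset": [0.9, 0, 20], "rotation": [0, 0, 0], "gripper": 0.2}
    - {"offset": [0, 0, 25], "rotation": [0, 0, 0], "gripper": 0.2}
    - {"offset": [0, 0, 12], "rotation": [0, 0, 0], "gripper": 0.2}
    - {"offset": [0, 0, 4], "rotation": [0, 0, 0], "gripper": 0.2}
    - {"offset": [0, 0, 2], "rotation": [0, 0, 0], "gripper": 0.2}
    - {"offset": [0, 0, 0], "rotation": [0, 0, 0], "gripper": 0.2}
    - {"offset": [0, 0, 0], "rotation": [0, 0, 0], "gripper": 0.2}
    - {"offset": [0, 0, 0], "rotation": [0, 0, 0], "gripper": 0.2}

```text
t: 17.6
tcp_pos: [0.6058, 0.1923, 0.0375]
ee_rot: [[-0.966, -0.258, 0.001], [-0.258, 0.966, -0.0], [-0.001, -0.001, -1.0]]
contact_force: [-1.0, -4.2, 1.3]
gripper_width: 0.0232
finger_force: 25.0
```

jog_arm:
  deltas:
    - {"offset": [0, 0, 1], "rotation": [0, 0, 0], "gripper": 0.2}
    - {"offset": [0, 0, 0.5], "rotation": [0, 0, 0], "gripper": 0.2}
    - {"offset": [0, 0, 0], "rotation": [0, 0, 0], "gripper": 0.2}
    - {"offset": [0, 0, 0], "rotation": [0, 0, 0], "gripper": 0.2}
    - {"offset": [0, 0, 0], "rotation": [0, 0, 0], "gripper": 0.2}
    - {"offset": [0, 0, 0], "rotation": [0, 0, 0], "gripper": 0.2}
    - {"offset": [0, 0, 0], "rotation": [0, 0, 0], "gripper": 0.2}
    - {"offset": [0, 0, 0], "rotation": [0, 0, 0], "gripper": 0.2}

```text
t: 18.6
tcp_pos: [0.606, 0.1922, 0.0372]
ee_rot: [[-0.966, -0.258, 0.001], [-0.258, 0.966, -0.001], [-0.001, -0.001, -1.0]]
contact_force: [-4.1, -6.9, 8.4]
gripper_width: 0.0233
finger_force: 25.0
```

jog_arm:
  deltas:
    - {"offset": [0, 0, 0], "rotation": [0, 0, 0], "gripper": 0.29}
    - {"offset": [0, 0, 0], "rotation": [0, 0, 0], "gripper": 0.31}
    - {"offset": [0, 0, 0], "rotation": [0, 0, 0], "gripper": 0.34}
    - {"offset": [0, 0, 0], "rotation": [0, 0, 0], "gripper": 0.37}
    - {"offset": [0, 0, 0], "rotation": [0, 0, 0], "gripper": 0.42}
    - {"offset": [0, 0, 0], "rotation": [0, 0, 0], "gripper": 0.42}
    - {"offset": [0, 0, -10], "rotation": [0, 0, 0], "gripper": 0.42}
    - {"offset": [0, 0, -40], "rotation": [0, 0, 0], "gripper": 0.42}

```text
t: 19.6
tcp_pos: [0.6028, 0.1921, 0.0832]
ee_rot: [[-0.966, -0.258, -0.006], [-0.258, 0.966, -0.002], [0.006, 0.0, -1.0]]
contact_force: [-0.0, 0.7, 1.2]
gripper_width: 0.0373
finger_force: 0.0
```

```bash
python3 plan.py .5275 -.399 .15 -20
```

```text
t 19.6 tcp [0.6028 0.1921 0.0832] yaw -165.08 tilt [-0.34 -0.09] w 0.0373
tool offset mm [ 225.4 -551.8  -65.4] xy norm 596.0 rot z 34.92 j [ 15.4  18.6 105.    0.   56.8 -89.5]
```

jog_arm:
  deltas:
    - {"offset": [0, 0, -35], "rotation": [0, 0, 0], "gripper": 0.5}
    - {"offset": [0, 0, -30], "rotation": [0, 0, 0], "gripper": 0.5}
    - {"offset": [22.8, -55, 0], "rotation": [0, 0, 0], "gripper": 0.5}
    - {"offset": [22.8, -55, 0], "rotation": [0, 0, 0], "gripper": 0.5}
    - {"offset": [22.8, -55, 0], "rotation": [0, 0, 0], "gripper": 0.5}
    - {"offset": [22.8, -55, 0], "rotation": [0, 0, 0], "gripper": 0.5}
    - {"offset": [22.8, -55, 0], "rotation": [0, 0, 0], "gripper": 0.5}
    - {"offset": [22.8, -55, 0], "rotation": [0, 0, 0], "gripper": 0.5}

```text
t: 20.6
tcp_pos: [0.5579, -0.1633, 0.1514]
ee_rot: [[-0.966, -0.258, 0.002], [-0.258, 0.966, -0.0], [-0.002, -0.001, -1.0]]
contact_force: [0.5, 0.0, 0.2]
gripper_width: 0.044
finger_force: 0.0
```

jog_arm:
  deltas:
    - {"offset": [22.8, -55, 0], "rotation": [0, 0, 0], "gripper": 0.5}
    - {"offset": [22.8, -55, 0], "rotation": [0, 0, 0], "gripper": 0.5}
    - {"offset": [22.8, -55, 0], "rotation": [0, 0, 0], "gripper": 0.5}
    - {"offset": [22.8, -56, 0], "rotation": [0, 0, 0], "gripper": 0.5}
    - {"offset": [0, 0, 0], "rotation": [0, 0, 10], "gripper": 0.5}
    - {"offset": [0, 0, 0], "rotation": [0, 0, 10], "gripper": 0.5}
    - {"offset": [0, 0, 0], "rotation": [0, 0, 10], "gripper": 0.5}
    - {"offset": [0, 0, 0], "rotation": [0, 0, 4.9], "gripper": 0.5}

```text
t: 21.6
tcp_pos: [0.5269, -0.3987, 0.151]
ee_rot: [[-0.939, 0.345, 0.001], [0.345, 0.939, -0.0], [-0.001, -0.0, -1.0]]
contact_force: [-0.2, 0.1, -0.2]
gripper_width: 0.044
finger_force: 0.0
```

```bash
python3 plan.py .5275 -.399 .0045 -20; python3 - <<'E'
from station import snapshot
from h import *
d={n:snapshot(n) for n in('top','scene')}
import pickle;pickle.dump(d,open('s4.pkl','wb'))
for n,r in(('top',(205,150,370,240)),('scene',(270,190,420,290))):
    for c,a,ce,R in blobs(d[n],r):
        if c!='red':print(n,c,a,ce.round(1),plane(d[n],ce,.047)[0,:2].round(4))
E
```

```text
t 21.6 tcp [ 0.5269 -0.3987  0.151 ] yaw 159.81 tilt [ 0.04 -0.02] w 0.044
tool offset mm [-6.000e-01 -1.000e-01  1.465e+02] xy norm 0.6 rot z -0.19 j [ -39.3   17.2   98.8    0.    64.  -109.1]
top yellow 109 [304.4 153.1] [ 0.7574 -0.041 ]
top yellow 73 [234.5 175.9] [0.6811 0.2113]
top yellow 428 [243.7 201.8] [0.5865 0.1783]
top yellow 12 [221.7 207.9] [0.5668 0.2568]
top blue 65 [352.7 179.4] [ 0.6564 -0.2106]
top blue 407 [348.7 206.2] [ 0.5604 -0.1928]
scene yellow 514 [386.  251.7] [0.6348 0.2081]
scene yellow 23 [381.7 234.9] [0.5713 0.1661]
scene yellow 34 [413.5 243.8] [0.5622 0.2647]
scene yellow 269 [289.1 260.6] [ 0.8056 -0.0152]
scene blue 409 [285.3 210.8] [ 0.6145 -0.1595]
```

jog_arm:
  deltas:
    - {"offset": [0, 0, 40], "rotation": [0, 0, 0], "gripper": 0.5}
    - {"offset": [0, 0, 50], "rotation": [0, 0, 0], "gripper": 0.5}
    - {"offset": [0, 0, 35], "rotation": [0, 0, 0], "gripper": 0.5}
    - {"offset": [0, 0, 15], "rotation": [0, 0, 0], "gripper": 0.5}
    - {"offset": [0, 0, 6], "rotation": [0, 0, 0], "gripper": 0.5}
    - {"offset": [0, 0, 0], "rotation": [0, 0, 0], "gripper": 0.5}
    - {"offset": [0, 0, 0], "rotation": [0, 0, 0], "gripper": 0.3}
    - {"offset": [0, 0, 0], "rotation": [0, 0, 0], "gripper": 0.2}
  squeeze: 20

```text
t: 22.7
tcp_pos: [0.5277, -0.3991, 0.0057]
ee_rot: [[-0.94, 0.341, 0.002], [0.341, 0.94, -0.001], [-0.002, -0.001, -1.0]]
contact_force: [0.4, -0.5, 0.4]
gripper_width: 0.0263
finger_force: 0.0
```

jog_arm:
  deltas:
    - {"offset": [0, 0, 0], "rotation": [0, 0, 0], "gripper": 0.2}
    - {"offset": [0, 0, 0], "rotation": [0, 0, 0], "gripper": 0.2}
    - {"offset": [0, 0, 0], "rotation": [0, 0, 0], "gripper": 0.2}
    - {"offset": [0, 0, 0], "rotation": [0, 0, 0], "gripper": 0.2}
    - {"offset": [0, 0, 0], "rotation": [0, 0, 0], "gripper": 0.2}
    - {"offset": [0, 0, 0], "rotation": [0, 0, 0], "gripper": 0.2}
    - {"offset": [0, 0, 0], "rotation": [0, 0, 0], "gripper": 0.2}
    - {"offset": [0, 0, 0], "rotation": [0, 0, 0], "gripper": 0.2}
  squeeze: 25

```text
t: 23.7
tcp_pos: [0.5276, -0.399, 0.0055]
ee_rot: [[-0.94, 0.342, 0.001], [0.342, 0.94, -0.001], [-0.002, -0.001, -1.0]]
contact_force: [0.1, 0.8, 6.0]
gripper_width: 0.0237
finger_force: 25.0
```

```bash
python3 plan.py .462 .400 .15 16.2
```

```text
t 23.7 tcp [ 0.5276 -0.399   0.0055] yaw 160.03 tilt [ 0.08 -0.06] w 0.0237
tool offset mm [ 334.3  728.4 -145.5] xy norm 801.5 rot z -36.17 j [ -39.3   26.4  103.6    0.    49.9 -109.3]
```

jog_arm:
  deltas:
    - {"offset": [0, 0, -25], "rotation": [0, 0, 0], "gripper": 0.2}
    - {"offset": [0, 0, -60], "rotation": [0, 0, 0], "gripper": 0.2}
    - {"offset": [0, 0, -60], "rotation": [0, 0, 0], "gripper": 0.2}
    - {"offset": [16, 35, 0], "rotation": [0, 0, 0], "gripper": 0.2}
    - {"offset": [24, 52, 0], "rotation": [0, 0, 0], "gripper": 0.2}
    - {"offset": [24, 52, 0], "rotation": [0, 0, 0], "gripper": 0.2}
    - {"offset": [24, 52, 0], "rotation": [0, 0, 0], "gripper": 0.2}
    - {"offset": [24, 52, 0], "rotation": [0, 0, 0], "gripper": 0.2}

```text
t: 24.7
tcp_pos: [0.5037, -0.13, 0.1487]
ee_rot: [[-0.94, 0.342, -0.001], [0.342, 0.94, 0.0], [0.001, 0.0, -1.0]]
contact_force: [1.2, 0.6, -0.8]
gripper_width: 0.0235
finger_force: 25.0
```

jog_arm:
  deltas:
    - {"offset": [24, 52, 0], "rotation": [0, 0, 0], "gripper": 0.2}
    - {"offset": [24, 52, 0], "rotation": [0, 0, 0], "gripper": 0.2}
    - {"offset": [24, 52, 0], "rotation": [0, 0, 0], "gripper": 0.2}
    - {"offset": [24, 52, 0], "rotation": [0, 0, 0], "gripper": 0.2}
    - {"offset": [24, 52, 0], "rotation": [0, 0, 0], "gripper": 0.2}
    - {"offset": [24, 52, 0], "rotation": [0, 0, 0], "gripper": 0.2}
    - {"offset": [24, 52, 0], "rotation": [0, 0, 0], "gripper": 0.2}
    - {"offset": [24, 52, 0], "rotation": [0, 0, 0], "gripper": 0.2}

```text
t: 25.7
tcp_pos: [0.4654, 0.3264, 0.1487]
ee_rot: [[-0.94, 0.341, -0.0], [0.341, 0.94, -0.001], [0.0, -0.001, -1.0]]
contact_force: [0.9, -0.7, -0.2]
gripper_width: 0.0229
finger_force: 25.0
```

jog_arm:
  deltas:
    - {"offset": [20, 45, 0], "rotation": [0, 0, 0], "gripper": 0.2}
    - {"offset": [10, 24, 0], "rotation": [0, 0, 0], "gripper": 0.2}
    - {"offset": [0, 0, 0], "rotation": [0, 0, -9], "gripper": 0.2}
    - {"offset": [0, 0, 0], "rotation": [0, 0, -9], "gripper": 0.2}
    - {"offset": [0, 0, 0], "rotation": [0, 0, -9], "gripper": 0.2}
    - {"offset": [0, 0, 0], "rotation": [0, 0, -9], "gripper": 0.2}
    - {"offset": [0, 0, 0], "rotation": [0, 0, 0], "gripper": 0.2}
    - {"offset": [0, 0, 0], "rotation": [0, 0, 0], "gripper": 0.2}

```text
t: 26.7
tcp_pos: [0.4616, 0.3993, 0.1489]
ee_rot: [[-0.962, -0.273, -0.0], [-0.273, 0.962, -0.001], [0.001, -0.0, -1.0]]
contact_force: [0.9, 0.4, -0.1]
gripper_width: 0.023
finger_force: 25.0
```

```bash
python3 plan.py .4622 .3995 .05 16.2; python3 -c "
from station import bot
o=bot.get_obs();print(o['finger_force'],o['contact_force'])"
```

```text
t 26.7 tcp [0.4616 0.3993 0.1489] yaw -164.15 tilt [-0.03 -0.03] w 0.023
tool offset mm [-0.7  0.  98.9] xy norm 0.7 rot z -0.35 j [ 38.5  12.3 105.3  -0.   62.5 -67.3]
24.998275637626648 [ 0.86602567  0.43065559 -0.08966408]
```

jog_arm:
  deltas:
    - {"offset": [-0.7, 0, 25], "rotation": [0, 0, -0.3], "gripper": 0.2}
    - {"offset": [0, 0, 35], "rotation": [0, 0, 0], "gripper": 0.2}
    - {"offset": [0, 0, 28], "rotation": [0, 0, 0], "gripper": 0.2}
    - {"offset": [0, 0, 14], "rotation": [0, 0, 0], "gripper": 0.2}
    - {"offset": [0, 0, 5], "rotation": [0, 0, 0], "gripper": 0.2}
    - {"offset": [0, 0, 2], "rotation": [0, 0, 0], "gripper": 0.2}
    - {"offset": [0, 0, 0], "rotation": [0, 0, 0], "gripper": 0.2}
    - {"offset": [0, 0, 0], "rotation": [0, 0, 0], "gripper": 0.2}

```text
t: 27.7
tcp_pos: [0.4629, 0.4006, 0.0412]
ee_rot: [[-0.96, -0.281, 0.001], [-0.281, 0.96, 0.001], [-0.002, 0.001, -1.0]]
contact_force: [0.1, -0.3, -0.0]
gripper_width: 0.0231
finger_force: 25.0
```

jog_arm:
  deltas:
    - {"offset": [0, 0, 1], "rotation": [0, 0, 0], "gripper": 0.2}
    - {"offset": [0, 0, 0.7], "rotation": [0, 0, 0], "gripper": 0.2}
    - {"offset": [0, 0, 0], "rotation": [0, 0, 0], "gripper": 0.2}
    - {"offset": [0, 0, 0], "rotation": [0, 0, 0], "gripper": 0.2}
    - {"offset": [0, 0, 0], "rotation": [0, 0, 0], "gripper": 0.2}
    - {"offset": [0, 0, 0], "rotation": [0, 0, 0], "gripper": 0.2}
    - {"offset": [0, 0, 0], "rotation": [0, 0, 0], "gripper": 0.2}
    - {"offset": [0, 0, 0], "rotation": [0, 0, 0], "gripper": 0.2}

```text
t: 28.7
tcp_pos: [0.4625, 0.4003, 0.0387]
ee_rot: [[-0.96, -0.281, 0.0], [-0.281, 0.96, 0.0], [-0.0, 0.0, -1.0]]
contact_force: [-0.4, 1.5, 1.9]
gripper_width: 0.0233
finger_force: 25.0
```

Light contact. One small step down, then release and rise.

jog_arm:
  deltas:
    - {"offset": [0, 0, 0.7], "rotation": [0, 0, 0], "gripper": 0.2}
    - {"offset": [0, 0, 0], "rotation": [0, 0, 0], "gripper": 0.27}
    - {"offset": [0, 0, 0], "rotation": [0, 0, 0], "gripper": 0.29}
    - {"offset": [0, 0, 0], "rotation": [0, 0, 0], "gripper": 0.31}
    - {"offset": [0, 0, 0], "rotation": [0, 0, 0], "gripper": 0.34}
    - {"offset": [0, 0, 0], "rotation": [0, 0, 0], "gripper": 0.37}
    - {"offset": [0, 0, 0], "rotation": [0, 0, 0], "gripper": 0.39}
    - {"offset": [0, 0, 0], "rotation": [0, 0, 0], "gripper": 0.39}

```text
t: 29.7
tcp_pos: [0.4622, 0.4, 0.0377]
ee_rot: [[-0.96, -0.281, -0.0], [-0.281, 0.96, -0.0], [0.0, -0.0, -1.0]]
contact_force: [0.6, 0.6, 0.2]
gripper_width: 0.034
finger_force: 0.0
```

jog_arm:
  deltas:
    - {"offset": [0, 0, -10], "rotation": [0, 0, 0], "gripper": 0.39}
    - {"offset": [0, 0, -40], "rotation": [0, 0, 0], "gripper": 0.39}
    - {"offset": [0, 0, -50], "rotation": [0, 0, 0], "gripper": 0.39}
    - {"offset": [0, 0, -50], "rotation": [0, 0, 0], "gripper": 0.39}
    - {"offset": [55, -20, 0], "rotation": [0, 0, 0], "gripper": 0.39}
    - {"offset": [0, -55, 0], "rotation": [0, 0, 0], "gripper": 0.39}
    - {"offset": [0, -55, 0], "rotation": [0, 0, 0], "gripper": 0.39}
    - {"offset": [0, -55, 0], "rotation": [0, 0, 0], "gripper": 0.39}

```text
t: 30.7
tcp_pos: [0.4618, 0.2058, 0.189]
ee_rot: [[-0.959, -0.282, 0.002], [-0.282, 0.959, 0.001], [-0.002, 0.0, -1.0]]
contact_force: [1.0, 1.3, -0.0]
gripper_width: 0.0346
finger_force: 0.0
```

```bash
python3 - <<'E'
from station import snapshot
from h import *
import pickle
d={n:snapshot(n) for n in('top','scene')};pickle.dump(d,open('s5.pkl','wb'))
rows=[]
for ct,a in(((.466,.4005),16.2),((.5795,-.198),-9),((.6065,.192),14.9)):
    r=[]
    for v in('top','scene'):
      for z in(.008,.047):
        s=d[v];g=np.arange(-.1,.1,.001);U,V=np.meshgrid(g,g[25:175]);th=np.radians(a)
        X=ct[0]+U*np.cos(th)-V*np.sin(th);Y=ct[1]+U*np.sin(th)+V*np.cos(th)
        uv=proj(s,np.c_[X.ravel(),Y.ravel(),0*X.ravel()+z]).astype(np.float32)
        im=cv2.remap(s['image'],uv[:,0].reshape(X.shape),uv[:,1].reshape(X.shape),cv2.INTER_CUBIC)[...,::-1].copy()
        k=lambda x,y:(int(100+x),int(75+y))
        if z<.02:cv2.rectangle(im,k(-58,-30),k(58,30),(255,255,255),1)
        else:cv2.rectangle(im,k(-85,-15),k(85,15),(255,0,255),1)
        r.append(im)
    rows.append(np.hstack(r))
cv2.imwrite('pics/rect2.png',np.vstack(rows))
E
```

```text
(no output)
```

View pics/rect2.png

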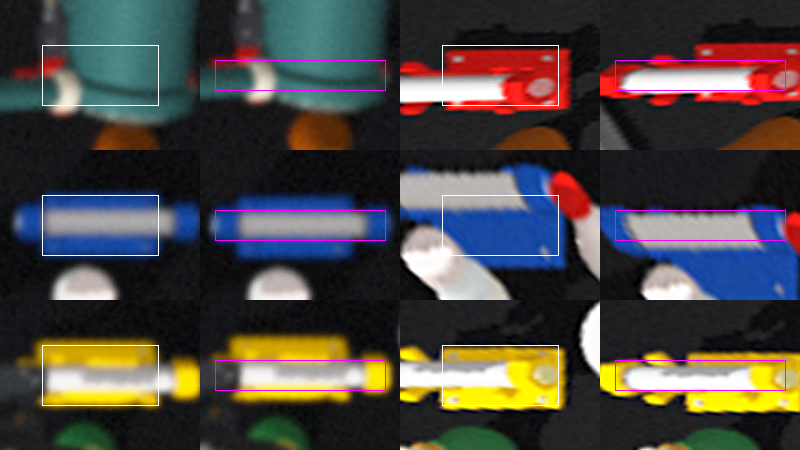

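The blue and yellow tubes look centred. The arm hides the red one from above, so I'll move aside and check once more.

jog_arm:
  deltas:
    - {"offset": [0, -60, 0], "rotation": [0, 0, 0], "gripper": 0.39}
    - {"offset": [0, -60, 0], "rotation": [0, 0, 0], "gripper": 0.39}
    - {"offset": [0, -60, 0], "rotation": [0, 0, 0], "gripper": 0.39}
    - {"offset": [0, -60, 0], "rotation": [0, 0, 0], "gripper": 0.39}
    - {"offset": [0, -60, 0], "rotation": [0, 0, 0], "gripper": 0.39}
    - {"offset": [0, -60, 0], "rotation": [0, 0, 0], "gripper": 0.39}
    - {"offset": [0, 0, 0], "rotation": [0, 0, 0], "gripper": 0.39}
    - {"offset": [0, 0, 0], "rotation": [0, 0, 0], "gripper": 0.39}

```text
t: 31.8
tcp_pos: [0.5627, -0.1376, 0.1879]
ee_rot: [[-0.96, -0.281, -0.0], [-0.281, 0.96, 0.001], [0.0, 0.001, -1.0]]
contact_force: [-0.5, 0.7, -0.5]
gripper_width: 0.0341
finger_force: 0.0
```

```bash
python3 - <<'E'
from station import snapshot
from h import *
d={n:snapshot(n) for n in('top','scene')}
rows=[]
for ct,a in(((.466,.4005),16.2),((.6065,.192),14.9)):
    r=[]
    for v in('top','scene'):
      for z in(.008,.047):
        s=d[v];g=np.arange(-.1,.1,.001);U,V=np.meshgrid(g,g[25:175]);th=np.radians(a)
        X=ct[0]+U*np.cos(th)-V*np.sin(th);Y=ct[1]+U*np.sin(th)+V*np.cos(th)
        uv=proj(s,np.c_[X.ravel(),Y.ravel(),0*X.ravel()+z]).astype(np.float32)
        im=cv2.remap(s['image'],uv[:,0].reshape(X.shape),uv[:,1].reshape(X.shape),cv2.INTER_CUBIC)[...,::-1].copy()
        k=lambda x,y:(int(100+x),int(75+y))
        if z<.02:cv2.rectangle(im,k(-58,-30),k(58,30),(255,255,255),1)
        else:cv2.rectangle(im,k(-85,-15),k(85,15),(255,0,255),1)
        r.append(im)
    rows.append(np.hstack(r))
e=d['top']['image'][140:260,140:430,::-1];e=cv2.resize(e,(725,300));e=np.pad(e,((0,0),(0,75),(0,0)))
cv2.imwrite('pics/rect3.png',np.vstack([*rows,e]))
E
```

```text
(no output)
```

View pics/rect3.png

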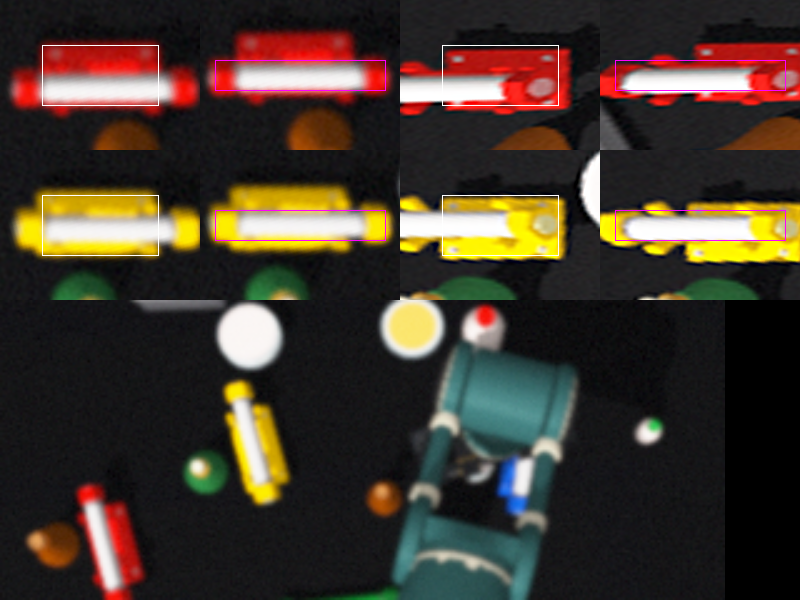

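The top view now shows all three tubes lying along their own rests, centred to within a few mm, and the bystanders look undisturbed. Handing in.

```bash
python3 -c "
from station import job
print(job.finish_job())"
```

```text
the job is handed in; nothing more can be done
None
```

The job is handed in at about 32 s. The blue, yellow and red tubes each lie in the rest of their own colour, within a few mm of centre in the last pictures, and the glassware and bottles I could see were undisturbed. No verdict came back.

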